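Pin the label roll into its dispenser

ROBOT

A 6-joint arm with a two-finger parallel gripper is mounted at the origin on the work surface; the furniture and walls round the work are solid. World frame = base frame: x ahead of the robot, y to its left, z up, the work surface at z = 0. Lengths are in m, angles in rad, forces in N, time in s.
With the tool pointing down it reaches from about 0.35 to 0.775 m from the base axis. Payload 7.3 kg.
Tool frame: the origin (TCP) lies at the very end of the fingers, on their centre line; the grasp point (between the pads) lies 19 mm behind it; z points along the fingers, y is the line along which they close (so a half turn about z gives the same grasp; the last joint's range is limited). The gripper opens to 92 mm and grips with 3 to 60 N. Pads are 19 mm wide; open, the fingers measure 130 mm over their backs; the gripper's body (75 mm by 190 mm) begins 47 mm behind the grasp point.
Start: joints at [-1.361, 0.342, 1.524, -0, 1.275, -0.146], TCP at [0.183, -0.492, 0.227] pointing down, gripper open.
Joint ranges: [-2.53, 2.53], [-0.77, 2.02], [0.04, 2.7], [-1, 4.14], [0.28, 2.66], [-3.11, 3.11]. Speed limits (rad/s): [2.57, 2.57, 3.14, 3.14, 3.14, 3.14].

INTERFACE

Orientations are given as [roll, pitch, yaw] about the fixed x, y, z axes, in that order (R = Rz(yaw) Ry(pitch) Rx(roll)).
In Python, from cell import robot, read_camera, get_calibration gives the robot as it stands. The module is installed in compiled form; this text tells all that it offers.
- The arm moves only by the tool send_rows, never from a script. Its argument "plan" is a list of rows, each a list of 2 entries, a list of its own where there are three numbers: the shift along the tool's x, y, z as a fraction of full scale, then the turn, a rotation vector about the tool's x, y, z as a fraction of full scale. A call has exactly 10 rows; each row shifts and turns the commanded pose from where the row before left it, along the tool's axes as they then stand; what a row does not reach is not made up. Full scale, the value 1, is 0.025 m for a shift and 90 degrees for a turn. A row lasts 1/8 s, in which the tool goes at most 62.5 mm and 10.7 degrees, less where a joint would pass 70% of its speed; a pose out of reach is approached as far as the arm can. A call with a number of a shift or a turn outside -1 to 1 is refused whole. A call with a gripper value outside its range is refused whole. "gripper" is the opening, from -1 (shut) to 1 (fully open), so that 0 is half open, set as the call begins (left out, the last holds). The fingers move at their own pace and stop on an object; "force" is the grip in N (left out, the last holds). Time passes only in rows, so rows that do not move let the fingers close, or fill a call up. It gives the time, the measured TCP pose, the force, the opening and the grip force at its end, in the units of the state.
- robot.observe(): the state, without advancing time (a new reading comes with each control period).
- read_camera(name): name is "side" or "top"; returns (picture, depth): 400x640x3 uint8, blue, green, red; 400x640 float32, m along the optical axis (not along the pixel's ray), 0 where there is no reading.
- get_calibration(name): a dict with "intrinsics" (3x3 intrinsics, pixels), "rvec" (rotation vector, rad) and "tvec" (3), from world to camera coordinates, as OpenCV has them. Camera axes: x right, y down, z forward; pixel columns grow to the right and rows downward; lengths in m; the calibration is good to about 2 mm. A picture is of the moment at which its call begins. get_calibration takes no time and is no camera call.
- robot.hand_in(): hands the job in; it is judged then, once.
The state is a dict: "time": time; "qpos": joint angles; "qvel": joint speeds; "joint_efforts": joint torques, N m; "tool_pos": TCP position; "tool_rot": TCP orientation; "contact_force": force on the tool from outside, world axes, zero at the start; "torque": the same for the moment, N m; "opening": finger opening in m; "grip_force": force on a finger pad.
Only numpy, scipy, OpenCV 4.12 (cv2) and the standard library are available. Lean on these libraries where they do the work, as an engineer would, in place of code of your own. Each camera call takes 0.05 s, during which the arm holds its last target. There are 200 camera calls.

TASK

A roll of blank labels stands in the green-armed dispenser, but its retaining pin is still in the aluminium stand. Take the long pin with the red knob out of the stand and put it down through the hole in the dispenser's arm, through the roll and into the base, until its flange rests on the arm, then let go. Leave the short pin with the blue knob in the stand.

Things in the scene. Friction and masses are not known exactly. Their poses are not given: they have to be found in the camera images.
- red_pin_grip (a point): centre of the red knob (upright cylinder, 26 mm diameter, 44 tall) of the long steel pin, on its axis. Below the knob: flange 38 mm diameter, 4 thick; shank 16 mm diameter, 62 long, last 12 mm tapered to a 6 mm tip. Flange underside 26 mm, tip 88 mm below this point. z up along the pin. Loose, about 90 g, starts upright in the stand.
- blue_pin_grip (a point): centre of the blue knob of the short pin, in the stand's other hole; same knob and flange, shank 38 mm. It stays there. Which hole holds which pin varies. The stand (fixed, 156 x 64 mm, 70 tall, aluminium) has two through holes, 22 mm wide, 90 mm apart; the flanges rest on its top plate.
- pin_hole (a point): centre of the upright hole, at the top face of the dispenser's green arm, 66 mm above the desk; 24 mm wide with chamfered mouth, z up. Below it: arm 8 mm thick, the roll's core, a like hole in the 12 mm base; the pin's flange stops on the arm. The dispenser (112 x 98 mm, dark base, post on this frame's +x side) is fixed to the desk.
- roll_center (a point): centre of the roll of white labels, 69 mm in diameter, 40 mm tall, axis upright, with an open cardboard-lined core 28 mm wide; it already stands loose in the dispenser between base and arm, its core under the arm's hole, held within 2 mm by low curbs. Another, spare roll may lie about the desk; it plays no part.
There are look-alikes about, which are no part of the job. What is shaped like the part that bears red_pin_grip but orange is not meant. Leave any turquoise look-alike of the part that bears roll_center alone.

How it is judged:
At the end, for the whole second after the job is handed in: red-knobbed pin upright (10 degrees) in the dispenser, its axis within 12 mm of the arm's hole and knob centre 16 to 36 mm above the arm's top (26 when the flange rests on it); roll within 15 mm of the hole's axis; blue-knobbed pin within 30 mm of its start (horizontal distance between red_pin_grip and pin_hole below 0.012 m and z of red_pin_grip in the frame of pin_hole between 0.016 and 0.036 m and angle between red_pin_grip's own z axis and vertical below 0.18 rad and horizontal distance between roll_center and pin_hole below 0.015 m and distance of blue_pin_grip from where it was at the start of the episode below 0.03 m); the robot touches nothing.
It fails at once if the blue-knobbed pin is taken out or knocked away (moved more than 30 mm) (distance of blue_pin_grip from where it was at the start of the episode above 0.03 m).
It also fails if it takes over 43 s, if anything falls off the work surface, if the arm or the gripper's body presses on something with over 40 N, if the wrist force passes 120 N, or if a joint passes its speed limit or range.

## Working session

There is one attempt and no reset: what is moved stays moved. The work goes in short steps, Python scripts to look and compute and a tool call to move; the robot and the scene stay as the last step left them, time stands still between calls to the robot, and variables do not carry over. Pictures are saved under pics/ and viewed, at most 10 in all, crops included, and the job is handed in when it is done.

Besides the shell and the picture viewer there is one more tool, called after "Emit:" as name(argument=value, ...) on one line, values as JSON. send_rows: Moves the arm, as the interface text tells. Shift numbers are shares of 0.025 m and turn numbers shares of 90 degrees, none past 1 either way. Its arguments: {"type":"object","properties":{"plan":{"type":"array"},"gripper":{"type":"number"},"force":{"type":"number"}},"required":["plan"]}

```bash
mkdir -p pics
cat > h.py <<'E'
import numpy as np, cv2
from cell import robot, read_camera, get_calibration
def cal(n):
    c=get_calibration(n); return np.array(c["intrinsics"],float),cv2.Rodrigues(np.array(c["rvec"],float))[0],np.array(c["tvec"],float).ravel()
def pt(n,d,u,v,z=None):
    K,R,t=cal(n); r=np.linalg.inv(K)@[u,v,1]; o=-R.T@t; w=R.T@r
    if z is not None: return o+w*(z-o[2])/w[2]
    return o+w*d
def proj(n,p):
    K,R,t=cal(n); q=K@(R@np.asarray(p)+t); return q[:2]/q[2]
E
python3 - <<'E'
from h import *
for n in("top","side"):
    p,d=read_camera(n); cv2.imwrite(f"pics/{n}0.png",p); np.save(n+"0.npy",d)
    K,R,t=cal(n); print(n,K[0,0],-R.T@t,R[2])
o=robot.observe();print(o)
E
```

```text
top 464.2608773961568 [0.37286184 0.00450889 0.98886874] [ 0.10295817  0.01432367 -0.99458255]
side 383.95435292313107 [0.27519608 0.62565239 0.66665384] [ 0.20620654 -0.71553357 -0.6674508 ]
{'time': 0.1, 'qpos': array([-1.36098468e+00,  3.42635485e-01,  1.52487562e+00, -4.20950413e-05,
        1.27539971e+00, -1.45997841e-01]), 'qvel': array([-0.00073783, -0.0016101 , -0.00293592, -0.00013719,  0.00101723,
        0.00093026]), 'joint_efforts': array([ 1.67128022e-03, -4.32004559e+01, -2.44694406e+01,  7.19388225e-02,
        5.26062108e-02, -4.03878369e-05]), 'tool_pos': array([ 0.18282078, -0.49177302,  0.22613958]), 'tool_rot': array([-3.14028265e+00, -1.51939507e-04,  3.55821667e-01]), 'contact_force': array([-0.27072587,  0.04235057, -0.44030658]), 'torque': array([ 0.02181524, -0.01805382, -0.0505238 ]), 'grip_force': 0.0, 'opening': 0.0921010814409888}
```

View pics/top0.png

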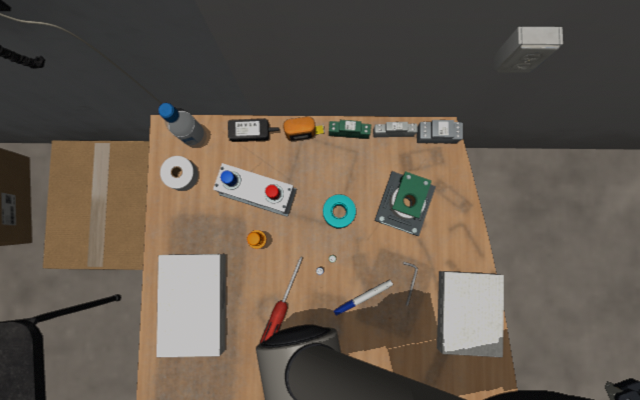

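View pics/side0.png

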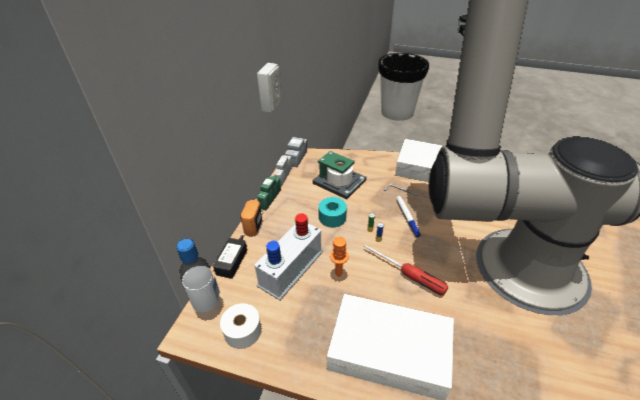

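Top view: the candidates for the red pin are the red knob (273,191), the blue knob (229,178) and the orange look-alike on the desk (257,239). For the roll they are the white one in the dispenser (409,200), the turquoise one (340,211) and the spare white one (178,172). I choose the red knob in the stand and the dispenser hole at (409,200), and check both in a close crop.

Run:
```python
from h import *
p=cv2.imread("pics/top0.png"); d=np.load("top0.npy")
a=p[160:220,210:300]; b=p[165:240,370:440]
s=p*0
A=cv2.resize(a,None,fx=5,fy=5,interpolation=cv2.INTER_CUBIC); B=cv2.resize(b,None,fx=5,fy=5,interpolation=cv2.INTER_CUBIC)
c=np.zeros((375,800,3),np.uint8); c[:300,:450]=A; c[:,450:800]=B
cv2.imwrite("pics/crop.png",c)
for u,v in((273,191),(229,178),(250,187),(409,200),(412,188),(400,192),(418,210),(385,218),(257,239)): print(u,v,d[v,u],pt("top",d[v,u],u,v).round(4))
```

```text
273 191 0.87874365 [0.488  0.1027 0.1187]
229 178 0.8814327 [0.512  0.1868 0.1197]
250 187 0.9267054 [0.5017 0.1541 0.0726]
409 200 0.98988783 [ 0.4868 -0.175   0.0028]
412 188 0.9267568 [ 0.5035 -0.1693  0.0681]
400 192 0.9269891 [ 0.4953 -0.1454  0.0673]
418 210 0.9250385 [ 0.4598 -0.1813  0.0651]
385 218 0.9746636 [ 0.4469 -0.1222  0.0147]
257 239 0.8783136 [0.3973 0.132  0.1101]
```

View pics/crop.png

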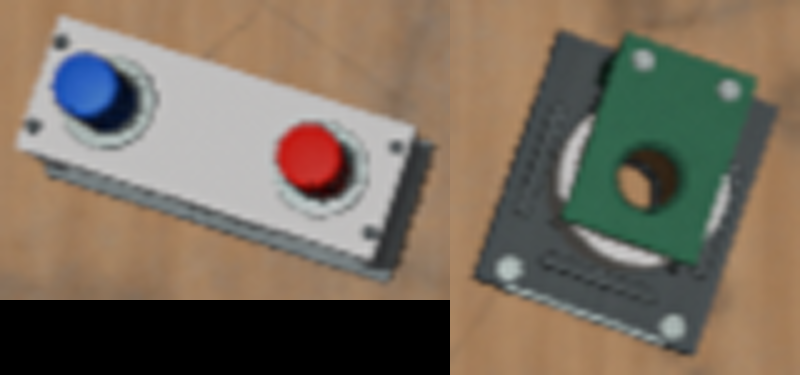

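The crop confirms the choices: the red knob top is at about (272,191), next to blue in the stand, and the green arm's hole is at about (409.5,200.6) with white roll under it. Next I refine both, with the side camera as a check.

```bash
cat >> h.py <<'E'
def knob(n,p,d,col,zmin=.05,zmax=.4,box=None):
    h=cv2.cvtColor(p,cv2.COLOR_BGR2HSV); hh,s,v=[h[...,i].astype(int) for i in range(3)]
    m=(((hh<5)|(hh>174)) if col=="r" else ((hh>100)&(hh<125)) if col=="b" else ((hh>60)&(hh<85)))&(s>130)&(v>50)
    if col=="g": m=(hh>60)&(hh<85)&(s>90)&(v>40)
    if box: b=np.zeros_like(m); b[box[1]:box[3],box[0]:box[2]]=1; m&=b
    V,U=np.nonzero(m&(d>0)); P=np.array([pt(n,d[v,u],u,v) for u,v in zip(U,V)])
    k=(P[:,2]>zmin)&(P[:,2]<zmax); return P[k],U[k],V[k]
E
python3 - <<'E'
from h import *
T=cv2.imread("pics/top0.png"),np.load("top0.npy"); S=cv2.imread("pics/side0.png"),np.load("side0.npy")
for c,bt,bs in(("r",(255,175,295,205),(285,205,320,245)),("b",(212,165,245,192),(258,235,290,268))):
    for n,(p,d),b in(("top",T,bt),("side",S,bs)):
        P,U,V=knob(n,p,d,c,.06,.2,b); k=P[:,2]>.114
        Q=P[k]; (x,y),r=cv2.minEnclosingCircle(Q[:,:2].astype(np.float32)); print(n,c,len(P),k.sum(),"mean",Q.mean(0).round(4),"circ",x,y,r,"range",P.min(0).round(3),P.max(0).round(3))
# hole: non-green pixels enclosed in the arm
for n,(p,d),b in(("top",T,(380,165,440,235)),("side",S,(312,145,362,185))):
    P,U,V=knob(n,p,d,"g",.055,.08,b); m=np.zeros(p.shape[:2],np.uint8); m[V,U]=255
    print(n,"arm z",np.median(P[:,2]),"rect",cv2.minAreaRect(P[:,:2].astype(np.float32)))
    cs,hi=cv2.findContours(m,cv2.RETR_CCOMP,cv2.CHAIN_APPROX_NONE)
    for c,q in zip(cs,hi[0]):
        if q[3]>=0 and len(c)>8:
            W=np.array([pt(n,0,u,v,.066)[:2] for u,v in c[:,0]],np.float32); print(" hole",cv2.fitEllipse(c),cv2.minEnclosingCircle(W),W.mean(0),(W.min(0)+W.max(0))/2)
E
```

```text
top r 138 135 mean [0.488  0.1053 0.1185] circ 0.488212913274765 0.10560180246829987 0.012714140117168427 range [0.476 0.093 0.099] [0.5   0.118 0.123]
side r 212 90 mean [0.4846 0.1108 0.1179] circ 0.48603492975234985 0.10882289707660675 0.013245650567114353 range [0.473 0.096 0.076] [0.496 0.122 0.121]
top b 134 131 mean [0.5143 0.1911 0.1187] circ 0.5145849585533142 0.19155558943748474 0.012239664793014526 range [0.503 0.18  0.089] [0.525 0.203 0.123]
side b 242 107 mean [0.5107 0.1964 0.1182] circ 0.511316180229187 0.19606557488441467 0.012348589487373829 range [0.499 0.184 0.077] [0.523 0.209 0.12 ]
top arm z 0.06697833284405436 rect ((0.49101027846336365, -0.16858059167861938), (0.05503082275390625, 0.0787060409784317), 70.89490509033203)
 hole ((408.93988037109375, 200.4807586669922), (13.137622833251953, 14.013893127441406), 83.45597839355469) ((0.47867706418037415, -0.16323734819889069), 0.014584294520318508) [ 0.47876686 -0.16319302] [ 0.47853595 -0.1634495 ]
 hole ((425.2152099609375, 182.65264892578125), (5.776695728302002, 6.162264347076416), 73.94900512695312) ((0.5141128301620483, -0.1957026869058609), 0.00637957826256752) [ 0.51500636 -0.19646367] [ 0.5141351  -0.19572994]
 hole ((408.1429443359375, 176.65113830566406), (5.931279182434082, 6.573338985443115), 131.18724060058594) ((0.526552140712738, -0.16192099452018738), 0.007029346190392971) [ 0.52702856 -0.16221698] [ 0.5259713  -0.16187318]
side arm z 0.06661101425825372 rect ((0.4873577952384949, -0.16416284441947937), (0.05539647862315178, 0.07739604264497757), 72.07238006591797)
 hole ((339.5, 163.22666931152344), (6.200247287750244, 10.910924911499023), 90.0) ((0.4758131206035614, -0.15822875499725342), 0.015084381215274334) [ 0.47538182 -0.15797086] [ 0.4751928 -0.1586933]
```

Both cameras agree on the offset between pin and hole to about 2 mm; each has its own bias of 2–4 mm. Averages: red (0.487, 0.1075), hole (0.477, -0.161), stand axis yaw 1.273. I turn the tool to that yaw, so it closes across the stand, and move over.

Emit:
send_rows(plan=[[[0,0,0],[0,0,-0.097]],[[0,0,0],[0,0,-0.097]],[[0,0,0],[0,0,-0.097]],[[0,0,0],[0,0,-0.097]],[[0,0,0],[0,0,-0.097]],[[0,0,0],[0,0,-0.097]],[[0.3,1,0],[0,0,0]],[[0.5,1,0],[0,0,0]],[[0.8,1,0],[0,0,0]],[[1,1,0],[0,0,0]]], gripper=0.2, force=30)

```text
time: 1.35
tool_pos: [0.2983, -0.4593, 0.2262]
tool_rot: [-3.141, -0.001, 1.269]
contact_force: [0.3, -0.4, 1.1]
opening: 0.0552
grip_force: 0.0
```

Emit:
send_rows(plan=[[[1,0,0],[0,0,0]],[[1,0,0],[0,0,0]],[[1,0,0],[0,0,0]],[[1,0,0],[0,0,0]],[[1,0,0],[0,0,0]],[[1,0,0],[0,0,0]],[[1,0,0],[0,0,0]],[[1,0,0],[0,0,0]],[[1,0,0],[0,0,0]],[[1,0,0],[0,0,0]]])

```text
time: 2.6
tool_pos: [0.3718, -0.2197, 0.2267]
tool_rot: [-3.142, 0.0, 1.27]
contact_force: [-0.5, 0.8, -0.1]
opening: 0.0551
grip_force: 0.0
```

Emit:
send_rows(plan=[[[1,0,0],[0,0,0]],[[1,0,0],[0,0,0]],[[1,0,0],[0,0,0]],[[1,0,0],[0,0,0]],[[1,0,0],[0,0,0]],[[1,0,0],[0,0,0]],[[1,0,0],[0,0,0]],[[1,0,0],[0,0,0]],[[0.8,0,0],[0,0,0]],[[0,0,0],[0,0,0]]])

```text
time: 3.85
tool_pos: [0.4368, -0.0097, 0.2266]
tool_rot: [-3.141, 0.0, 1.272]
contact_force: [-0.4, -0.3, 0.0]
opening: 0.0554
grip_force: 0.0
```

Emit:
send_rows(plan=[[[1,0.14,0],[0,0,0]],[[1,0.1,0],[0,0,0]],[[1,0.1,0],[0,0,0]],[[1,0.1,0],[0,0,0]],[[0.75,0.1,0],[0,0,0]],[[0.32,0,0],[0,0,0]],[[0,0,1],[0,0,0]],[[0,0,1],[0,0,0]],[[0,0,1],[0,0,0]],[[0,0,0],[0,0,0]]])

```text
time: 5.1
tool_pos: [0.4861, 0.1057, 0.1503]
tool_rot: [-3.138, 0.002, 1.27]
contact_force: [0.2, -0.7, 0.5]
opening: 0.0551
grip_force: 0.0
```

Run:
```python
from h import *
p,d=read_camera("side"); o=robot.observe(); print(o["tool_pos"],o["tool_rot"])
print(proj("side",o["tool_pos"]),proj("side",[.4868,.1075,.118]))
cv2.imwrite("pics/s1.png",cv2.resize(p[150:300,220:380],None,fx=4,fy=4,interpolation=cv2.INTER_CUBIC))
```

```text
[0.48703756 0.1058508  0.15160734] [-3.14037454e+00  7.28277183e-04  1.26956828e+00]
[299.69586296 203.99171592] [300.33110218 216.69588266]
```

View pics/s1.png

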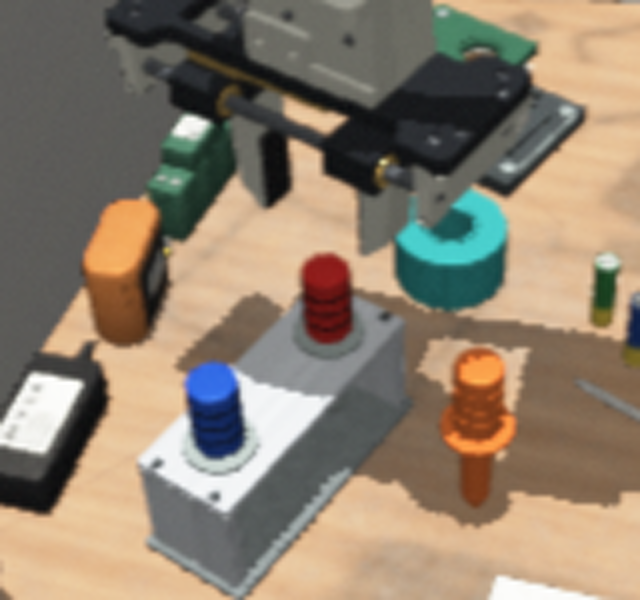

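The crop shows the fingers (tips at crop (265,200) and (372,245)) straddling the red knob (crop (325,270)), with blue and orange clear of them. I descend and grip.

Emit:
send_rows(plan=[[[0.06,0,0.6],[0,0,0]],[[0,0,0.6],[0,0,0]],[[0,0,0.6],[0,0,0]],[[0,0,0.5],[0,0,0]],[[0,0,0.4],[0,0,0]],[[0,0,0.14],[0,0,0]],[[0,0,0],[0,0,0]],[[0,0,0],[0,0,0]],[[0,0,0],[0,0,0]],[[0,0,0],[0,0,0]]])

```text
time: 6.4
tool_pos: [0.4879, 0.1077, 0.0809]
tool_rot: [3.141, -0.0, 1.27]
contact_force: [0.1, 0.7, -0.1]
opening: 0.0549
grip_force: 0.0
```

Emit:
send_rows(plan=[[[0,0,0],[0,0,0]],[[0,0,0],[0,0,0]],[[0,0,0],[0,0,0]],[[0,0,0],[0,0,0]],[[0,0,0],[0,0,0]],[[0,0,0],[0,0,0]],[[0,0,0],[0,0,0]],[[0,0,0],[0,0,0]],[[0,0,0],[0,0,0]],[[0,0,0],[0,0,0]]], gripper=-1, force=30)

```text
time: 7.65
tool_pos: [0.4878, 0.1077, 0.0807]
tool_rot: [-3.142, 0.0, 1.27]
contact_force: [-0.0, 0.1, -0.3]
opening: 0.0252
grip_force: 30.0
```

Emit:
send_rows(plan=[[[0,0,-0.4],[0,0,0]],[[0,0,-0.8],[0,0,0]],[[0,0,-1],[0,0,0]],[[0,0,-1],[0,0,0]],[[0,0,-0.8],[0,0,0]],[[-0.3,0.1,0],[0,0,0]],[[-0.7,0.2,0],[0,0,0]],[[-1,0.3,0],[0,0,0]],[[-1,0.3,0],[0,0,0]],[[-1,0.3,0],[0,0,0]]])

```text
time: 8.9
tool_pos: [0.486, 0.0014, 0.1796]
tool_rot: [-3.139, 0.001, 1.269]
contact_force: [0.6, 0.3, -1.8]
opening: 0.0255
grip_force: 30.0
```

Emit:
send_rows(plan=[[[-1,0.3,0],[0,0,0]],[[-1,0.3,0],[0,0,0]],[[-1,0.3,0],[0,0,0]],[[-1,0.3,0],[0,0,0]],[[-1,0.3,0],[0,0,0]],[[-0.7,0.06,0],[0,0,0]],[[-0.5,0,0],[0,0,0]],[[-0.16,0,0],[0,0,0]],[[0,0,0],[0,0,0]],[[0,0,0],[0,0,0]]])

```text
time: 10.15
tool_pos: [0.477, -0.1595, 0.1808]
tool_rot: [3.142, -0.0, 1.271]
contact_force: [0.1, 0.7, -0.2]
opening: 0.0252
grip_force: 30.0
```

Run:
```python
from h import *
p,d=read_camera("side"); q,e=read_camera("top"); o=robot.observe(); print(o["tool_pos"],o["tool_rot"],o["opening"])
np.save("side2.npy",d)
print(proj("side",o["tool_pos"]))
A=cv2.resize(p[60:200,280:400],None,fx=4,fy=4,interpolation=cv2.INTER_CUBIC); cv2.imwrite("pics/s2.png",A); cv2.imwrite("pics/s2full.png",p); cv2.imwrite("pics/t2full.png",q)
```

```text
[ 0.47710207 -0.15954964  0.18077079] [ 3.14149494e+00 -1.76374615e-05  1.27090604e+00] 0.025377499585035206
[339.97802118 124.53678007]
```

View pics/s2.png

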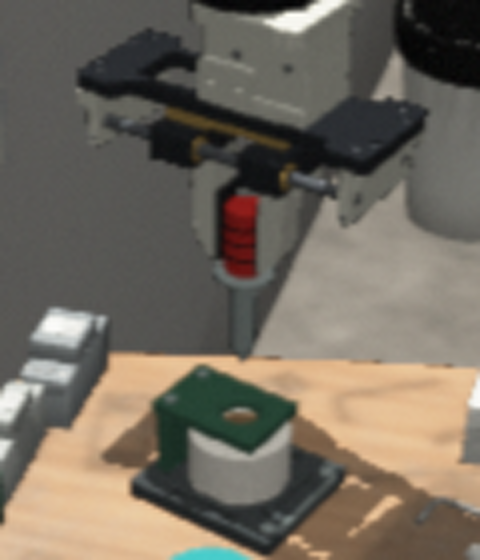

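The pin hangs upright: shank at crop x≈242 with its tip at (242,355), and the hole at (240,414). I measure the shank's axis against the hole in the same camera.

Run:
```python
from h import *
p=cv2.imread("pics/s2full.png"); d=np.load("side2.npy")
K,R,t=cal("side"); f=R[2].copy(); f[2]=0; f/=np.linalg.norm(f)
print("tip proj if above hole",proj("side",[.4755,-.158,.108]),proj("side",[.4755,-.158,.125]))
for v in range(132,148,2):
    us=[u for u in range(330,352) if 0<d[v,u]<0.96 ]
    print(v,us[:1],us[-1:],end=" ")
    if us:
        P=np.array([pt("side",d[v,u],u,v) for u in us]); i=len(us)//2
        print(P[i].round(4),"axis",(P[i]+f*.008).round(4), d[v,us[i]])
    else: print(d[v,336:346].round(3))
```

```text
tip proj if above hole [339.80422248 149.96901599] [339.94946362 144.35212348]
132 [337] [343] [ 0.4718 -0.141   0.1719] axis [ 0.474  -0.1487  0.1719] 0.9193954
134 [338] [343] [ 0.4728 -0.1552  0.1575] axis [ 0.475  -0.1629  0.1575] 0.9393113
136 [337] [343] [ 0.4746 -0.1527  0.153 ] axis [ 0.4768 -0.1604  0.153 ] 0.94087225
138 [337] [343] [ 0.4739 -0.1507  0.1486] axis [ 0.4761 -0.1584  0.1486] 0.9422499
140 [337] [343] [ 0.4739 -0.1511  0.1425] axis [ 0.4761 -0.1588  0.1425] 0.94660723
142 [337] [343] [ 0.4735 -0.1502  0.1373] axis [ 0.4758 -0.1579  0.1373] 0.94937694
144 [338] [342] [ 0.474  -0.1525  0.1299] axis [ 0.4762 -0.1602  0.1299] 0.9560618
146 [340] [340] [ 0.4734 -0.1509  0.125 ] axis [ 0.4757 -0.1586  0.125 ] 0.9580422
```

Shank axis (0.476, -0.159) against hole (0.4755, -0.158) in the same camera, about 1 mm off. I descend and watch the force.

Emit:
send_rows(plan=[[[0,0,0.4],[0,0,0]],[[0,0,0.5],[0,0,0]],[[0,0,0.4],[0,0,0]],[[0,0,0.2],[0,0,0]],[[0,0,0.15],[0,0,0]],[[0,0,0.15],[0,0,0]],[[0,0,0.15],[0,0,0]],[[0,0,0.15],[0,0,0]],[[0,0,0.15],[0,0,0]],[[0,0,0],[0,0,0]]])

```text
time: 11.5
tool_pos: [0.4768, -0.16, 0.1242]
tool_rot: [-3.141, -0.0, 1.27]
contact_force: [0.5, -0.4, -1.5]
opening: 0.0253
grip_force: 30.0
```

Emit:
send_rows(plan=[[[0,0,0.2],[0,0,0]],[[0,0,0.2],[0,0,0]],[[0,0,0.2],[0,0,0]],[[0,0,0.2],[0,0,0]],[[0,0,0.2],[0,0,0]],[[0,0,0.2],[0,0,0]],[[0,0,0.2],[0,0,0]],[[0,0,0.2],[0,0,0]],[[0,0,0.2],[0,0,0]],[[0,0,0],[0,0,0]]])

```text
time: 12.75
tool_pos: [0.4768, -0.16, 0.0791]
tool_rot: [-3.141, -0.0, 1.27]
contact_force: [-0.3, -0.9, -1.4]
opening: 0.0252
grip_force: 30.0
```

Emit:
send_rows(plan=[[[0,0,0.04],[0,0,0]],[[0,0,0.04],[0,0,0]],[[0,0,0.01],[0,0,0]],[[0,0,0],[0,0,0]],[[0,0,0],[0,0,0]],[[0,0,0],[0,0,0]],[[0,0,0],[0,0,0]],[[0,0,0],[0,0,0]],[[0,0,0],[0,0,0]],[[0,0,0],[0,0,0]]])

```text
time: 14.0
tool_pos: [0.477, -0.1601, 0.0772]
tool_rot: [3.142, 0.0, 1.27]
contact_force: [0.6, 0.5, -0.1]
opening: 0.0252
grip_force: 30.0
```

Emit:
send_rows(plan=[[[0,0,0],[0,0,0]],[[0,0,0],[0,0,0]],[[0,0,0],[0,0,0]],[[0,0,0],[0,0,0]],[[0,0,0],[0,0,0]],[[0,0,0],[0,0,0]],[[0,0,0],[0,0,0]],[[0,0,0],[0,0,0]],[[0,0,0],[0,0,0]],[[0,0,0],[0,0,0]]], gripper=0.2)

```text
time: 15.25
tool_pos: [0.477, -0.1601, 0.0772]
tool_rot: [3.142, 0.0, 1.27]
contact_force: [0.3, 0.9, 0.6]
opening: 0.0549
grip_force: 0.0
```

Emit:
send_rows(plan=[[[0,0,-0.3],[0,0,0]],[[0,0,-0.6],[0,0,0]],[[0,0,-0.8],[0,0,0]],[[0,0,-1],[0,0,0]],[[0,0,-1],[0,0,0]],[[0,0,-1],[0,0,0]],[[-0.5,0,-0.5],[0,0,0]],[[-1,0,0],[0,0,0]],[[-1,0,0],[0,0,0]],[[-1,0,0],[0,0,0]]])

```text
time: 16.5
tool_pos: [0.4503, -0.245, 0.2074]
tool_rot: [-3.141, 0.0, 1.27]
contact_force: [0.1, -0.3, 0.0]
opening: 0.0553
grip_force: 0.0
```

Emit:
send_rows(plan=[[[-1,0,0],[0,0,0]],[[-1,0,0],[0,0,0]],[[-1,0,0],[0,0,0]],[[-0.5,0,0],[0,0,0]],[[0,0,0],[0,0,0]],[[0,0,0],[0,0,0]],[[0,0,0],[0,0,0]],[[0,0,0],[0,0,0]],[[0,0,0],[0,0,0]],[[0,0,0],[0,0,0]]])

```text
time: 17.75
tool_pos: [0.4252, -0.3271, 0.2072]
tool_rot: [3.142, 0.0, 1.27]
contact_force: [-0.2, 0.7, 0.4]
opening: 0.055
grip_force: 0.0
```

Run:
```python
from h import *
p,d=read_camera("side"); q,e=read_camera("top"); cv2.imwrite("pics/t3full.png",q)
for n,a,b in(("side",p,d),("top",q,e)):
    P,U,V=knob(n,a,b,"r",.04,.2,(310,110,370,190) if n=="side" else (370,150,450,240))
    if len(P): k=P[:,2]>P[:,2].max()-.01; print(n,len(P),P[k].mean(0).round(4),np.median(P[k,2]),P.min(0).round(3))
cv2.imwrite("pics/s3.png",np.hstack([cv2.resize(p[110:210,290:390],None,fx=4,fy=4,interpolation=cv2.INTER_CUBIC),cv2.resize(q[150:250,360:460],None,fx=4,fy=4,interpolation=cv2.INTER_CUBIC)]))
```

```text
side 151 [ 0.4747 -0.1558  0.1133] 0.11397468913677677 [ 0.463 -0.173  0.072]
top 149 [ 0.4779 -0.1608  0.1146] 0.1146454713187145 [ 0.466 -0.172  0.083]
```

View pics/s3.png

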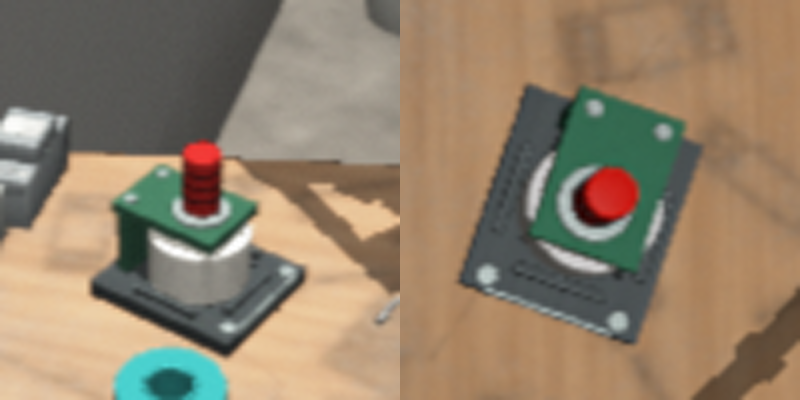

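The pin stands upright with its flange on the arm (crop (203,210)). The knob top is at z 0.114, as it should be, and within 3 mm of the hole; the roll is in place and the arm is clear. I hand in.

```bash
python3 -c "
from cell import robot
print(robot.hand_in())"
```

```text
the job is handed in; nothing more can be done
None
```

The red-knobbed pin is seated in the dispenser with its flange on the arm and released, the blue pin was left in the stand, and the job was handed in at about 18 s; the hand-in returned no verdict.

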